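Pack the square stamp under the tool box tray

TASK

Put the wooden clay stamp with the square foot away in the potter's tool box: lift the box's top tray by its bar, swinging it up and back until it stays open, stand the stamp upright on the floor of the compartment underneath, and lower the tray fully shut again over it.

Things in the scene. Friction and masses are not known exactly. Their poses are not given: they have to be found in the camera images.
- square_stamp_center (a point): Centre (29 mm above the underside) of the loose pale wooden stamp to put away: square foot 44 x 44 x 16 mm, and from its middle a round upright handle, diameter 24, to 58 mm overall; about 60 g. Standing by it, 75 mm off or more, are two stamps of the same wood, height and handle, with a round (48 mm) and a long narrow (26 x 72 mm) foot. z up the handle; x, y square to the foot.
- compartment (a point): Middle of the empty compartment's floor, 6 mm above the table, in the fixed dark wooden tool box: inside 148 (x) x 228 (y) mm, 68 deep, walls 6. z up; x the way the tray swings open (away from the robot, turned up to 20 degrees); y along the box's long side. The open tray leaves it all uncovered: its near edge is then 94 mm in +x of this point, its underside 122 mm above the table.
- tray_bar (a point): Middle of the tray's dark round lifting bar: diameter 16, along the compartment's y, 138 mm free between its posts, above the tray's centre. Tray shut: 132 mm above the table, right over the compartment's middle. The pale wooden tray, 160 x 240 x 28 mm, 0.35 kg, stays level; its rim is 28 mm below the bar's axis, and 20 mm are free under the bar. Axes as the compartment's.
- lift (a joint): Angle q of the tray's straps, rad: 0 shut (the start), 1.92 open, at stops. From its shut place the whole tray moves 0.110*(cos 0.349 - cos(0.349+q)) m along the compartment's +x and 0.110*(sin(0.349+q) - sin 0.349) m up: open 174 back, 47 mm up; peak 72 mm up at q = 1.22. Its weight takes it on to the open stop past the peak, to shut before it, slowly (damped; 3 to 6 N to move).

How it is judged:
By the outcome, as a careful person would: the job done as asked, in the order asked, and still so for the second after the job is handed in, with the robot touching nothing.
It also fails if it takes over 72 s, if anything falls off the work surface, if the arm or the gripper's body presses on something with over 40 N, if the wrist force passes 120 N, or if a joint passes its speed limit or range.

ROBOT

A 6-joint arm with a two-finger parallel gripper is mounted at the origin on the work surface. World frame = base frame: x ahead of the robot, y to its left, z up, the work surface at z = 0. Lengths are in m, angles in degrees, forces in N, time in s.
With the tool pointing down it reaches from about 0.325 to 0.925 m from the base axis. Payload 3.1 kg.
Tool frame: the origin (TCP) lies midway between the tips of the shut fingers; the grasp point (between the pads) lies 19 mm behind it (arm.hold_point_z is the distance from the TCP to the grasp point, in m); z points along the fingers, y is the line along which they close (so a half turn about z gives the same grasp; the last joint's range is limited). The gripper opens to 85 mm and grips with 20 to 120 N. Pads are 22 mm wide; open, the fingers measure 114 mm over their backs; the gripper's body (76 mm by 85 mm) begins 54 mm behind the grasp point. The pads swing forward as they close: fully open they stand 13 mm farther back than shut.
Start: joints at [-75.814, 12.427, 92.441, -0, 75.132, -6.429], TCP at [0.22, -0.585, 0.231] pointing down, gripper open.
Joint ranges: [-157.48, 157.48], [-44.54, 120.13], [17.64, 146.25], [-64.5, 244.5], [7.68, 150.69], [-147.95, 147.95]. Speed limits (degrees/s): [159.86, 159.86, 180, 180, 180, 180].

INTERFACE

Orientations are given as [roll, pitch, yaw] about the fixed x, y, z axes, in that order (R = Rz(yaw) Ry(pitch) Rx(roll)).
In Python, from cell import arm, vision, job gives the robot as it stands. The module is installed in compiled form; this text tells all that it offers.
- The arm moves only by the shell command python3 -m inch 'ROWS' [OPENING]. ROWS is JSON, a list of rows, each an object with "linear": the shift along the tool's x, y, z in cm, a list of three; "spin": the turn about the tool's z in degrees. A call has 1 to 20 rows; each row is the pose to reach, as a shift and turn from the pose commanded when the call began, along the tool's axes at that moment; what a row does not reach only later rows make up. A row lasts 1/8 s, in which the tool goes at most 62.5 mm and 10.7 degrees, less where a joint would pass 70% of its speed; a pose out of reach is approached as far as the arm can. A call with a gripper value outside its range is refused whole. OPENING is the gripper's target within -1 to 1 (fully open at 1, half-way at 0, shut at -1), set as the call begins (- or left out, the last holds). The fingers move at their own pace and stop on an object; the grip force is fixed at half the most. Time passes only in rows, so rows that repeat a pose let the fingers close. It gives the time, the measured TCP pose, the force, the opening and the grip force at its end, in the units of the state.
- arm.get_state(): the state, without advancing time (a new reading comes with each control period).
- vision.snapshot(name): name is "scene" or "top" or "wrist"; returns a dict with "frame" (480x640x3 uint8, red, green, blue), "depth" (480x640 float32, m along the optical axis (not along the pixel's ray), 0 where there is no reading), "fx", "fy", "cx", "cy" (pixels), "k1" (the pictures are not rectified: a ray, as slopes to the right and down, at radius r is drawn at 1 + k1 r^2 times it, then the intrinsics apply), "R" (3x3) and "t" (3): a world point X has camera coordinates R X + t. Camera axes: x right, y down, z forward; pixel columns grow to the right and rows downward; lengths in m; the calibration is good to about 2 mm. A picture is of the moment at which its call begins.
- job.close_job(): hands the job in; it is judged then, once.
The state is a dict: "time": time; "joint_positions": joint angles; "dq": joint speeds; "tau": joint torques, N m; "tcp_pos": TCP position; "ee_rot": TCP orientation; "contact_force": force on the tool from outside, world axes, zero at the start; "wrist_torque": the same for the moment, N m; "gripper_width": finger opening in m; "finger_force": force on a finger pad.
Only numpy, scipy, OpenCV 4.12 (cv2) and the standard library are available. Lean on these libraries where they do the work, as an engineer would, in place of code of your own. Each camera call takes 0.05 s, during which the arm holds its last target. There are 200 camera calls.

## Working session

There is one attempt and no reset: what is moved stays moved. The work goes in short steps, Python scripts to look and compute and a shell command to move; the robot and the scene stay as the last step left them, time stands still between calls to the robot, and variables do not carry over. Pictures are saved under pics/ and viewed, at most 10 in all, crops included, and the job is handed in when it is done.

```bash
mkdir -p pics; cat > h.py <<'E'
import numpy as np, cv2
from cell import arm, vision, job
def snap(n,tag):
    s=vision.snapshot(n); cv2.imwrite(f'pics/{tag}.png',s['frame'][:,:,::-1]); np.savez(f'pics/{tag}.npz',**{k:s[k] for k in s}); return s
def load(tag): return dict(np.load(f'pics/{tag}.npz'))
def ray(s,u,v):
    d=np.array([(u-s['cx'])/s['fx'],(v-s['cy'])/s['fy']]); p=d.copy()
    for _ in range(20): p=d/(1+s['k1']*(p@p))
    return np.append(p,1.)
def atz(s,u,v,z):
    R,t=s['R'],s['t']; c=-R.T@t; d=R.T@ray(s,u,v); return c+d*(z-c[2])/d[2]
def atd(s,u,v):
    dd=s['depth'][int(v)-1:int(v)+2,int(u)-1:int(u)+2]; return s['R'].T@(ray(s,u,v)*np.median(dd)-s['t'])
def cloud(s):
    h,w=s['depth'].shape; u,v=np.meshgrid(np.arange(w),np.arange(h))
    d=np.stack([(u-s['cx'])/s['fx'],(v-s['cy'])/s['fy']],-1); p=d.copy()
    for _ in range(20): p=d/(1+s['k1']*(p**2).sum(-1,keepdims=True))
    P=np.concatenate([p,np.ones((h,w,1))],-1)*s['depth'][...,None]
    return (P-s['t'])@s['R']
E
python3 - <<'E'
from h import *
a=snap('top','top0');b=snap('scene','scene0')
s=arm.get_state();print(s['tcp_pos'],s['ee_rot'],s['gripper_width'],s['time'],arm.hold_point_z)
E
```

```text
[ 0.21988326 -0.58424709  0.23009459] [-1.79875540e+02 -1.17523049e-02  2.06155893e+01] 0.08503103789867575 0.1 0.0187
```

View pics/top0.png

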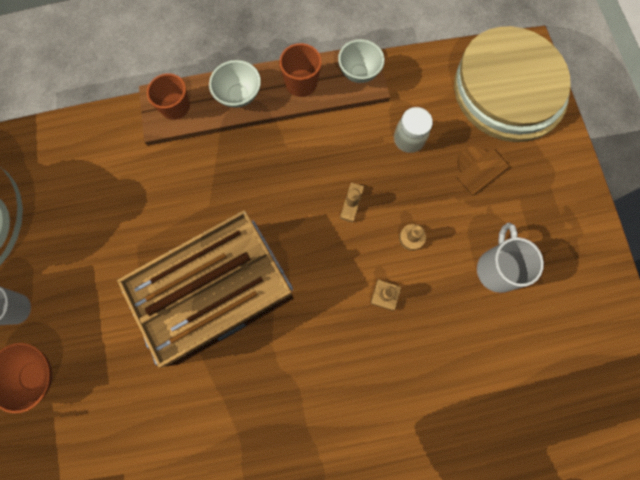

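View pics/scene0.png

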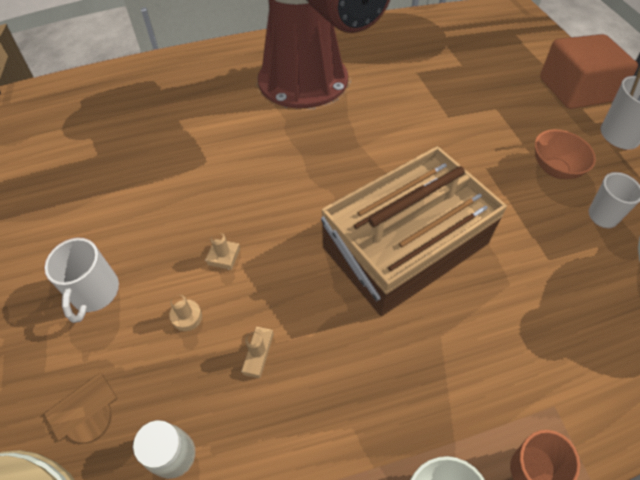

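The top view shows the tray at (120–290, 213–363) with its bar running from (148,307) to (249,262). The square-footed stamp is at (387,294), the round one at (413,236) and the long one at (352,202).

```bash
python3 - <<'E'
from h import *
for tag,box in (('top0',(130,240,270,320)),('scene0',(350,160,470,235))):
    s=load(tag);P=cloud(s);u0,v0,u1,v1=box
    Q=P[v0:v1,u0:u1].reshape(-1,3);c=s['frame'][v0:v1,u0:u1].reshape(-1,3).astype(int)
    m=(Q[:,2]>.122)&(Q[:,2]<.15)&(c.sum(1)<240);Q=Q[m]
    m=cv2.fitLine(Q[:,:2].astype(np.float32),cv2.DIST_HUBER,0,.01,.01).ravel()
    a=(Q[:,:2]-m[2:])@m[:2];lo,hi=np.percentile(a,[1,99])
    print(tag,len(Q),'mid',m[2:]+m[:2]*(lo+hi)/2,'len',hi-lo,'ang y',np.degrees(np.arctan2(m[1],m[0])),'z',np.percentile(Q[:,2],95))
s=load('top0')
# tray rim points
P=cloud(s);Q=P[200:375,110:300].reshape(-1,3);m=(abs(Q[:,2]-.104)<.006)
r=cv2.minAreaRect(Q[m][:,:2].astype(np.float32));print('rim',r,m.sum())
for n,(u0,v0,u1,v1) in dict(sq=(365,270,410,315),rd=(395,218,432,255),lg=(335,175,370,225)).items():
    Q=P[v0:v1,u0:u1].reshape(-1,3)
    t=Q[Q[:,2]>.045];f=Q[(Q[:,2]>.010)&(Q[:,2]<.022)]
    print(n,'top',np.median(t,0),len(t),'foot',cv2.minAreaRect(f[:,:2].astype(np.float32)),len(f))
im=cv2.resize(s['frame'][265:325,345:425,::-1],None,fx=10,fy=10,interpolation=cv2.INTER_CUBIC);cv2.imwrite('pics/crop.png',im)
E
```

```text
top0 1132 mid [0.49644992 0.05307933] len 0.17426117164517096 ang y -71.357124 z 0.1399586555816219
scene0 1060 mid [0.50252773 0.05321441] len 0.17437317205404151 ang y -71.72203 z 0.140392289173202
rim ((0.49757832288742065, 0.05469558387994766), (0.16176140308380127, 0.24016022682189941), 18.874059677124023) 2068
sq top [ 0.43018423 -0.2451532   0.05419801] 83 foot ((0.43285566568374634, -0.250282347202301), (0.04481825232505798, 0.04411153867840767), 60.84105682373047) 486
rd top [ 0.52433911 -0.31850062  0.05447396] 83 foot ((0.528617262840271, -0.32484105229377747), (0.04640446603298187, 0.04705903306603432), 7.66828727722168) 389
lg top [ 0.61175203 -0.2230917   0.05443218] 71 foot ((0.6181958913803101, -0.22735151648521423), (0.02596396394073963, 0.07269946485757828), 61.54872512817383) 385
```

View pics/crop.png

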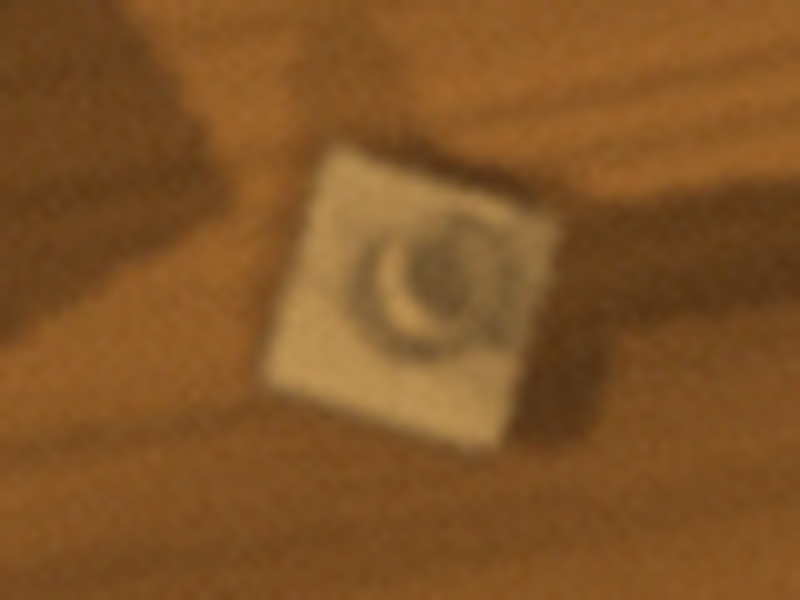

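```bash
cat >> h.py <<'E'
def go(x,y,z,yaw):
    s=arm.get_state();p=s['tcp_pos'];w=s['ee_rot'][2];r=np.radians(w);d=np.array([x,y,z])-p
    sp=-((yaw-w+180)%360-180)
    print('t',round(s['time'],2),'lin',np.round([100*(d[0]*np.cos(r)+d[1]*np.sin(r)),100*(d[0]*np.sin(r)-d[1]*np.cos(r)),-100*d[2]],2),'spin',round(sp,1),'F',np.round(s['contact_force'],1),'w',round(s['gripper_width'],4),'ff',np.round(s['finger_force'],1))
E
python3 -c "
from h import *
go(.4985,.054,.25,108.6)"
```

```text
t 0.1 lin [ 48.55 -49.93  -1.99] spin -88.0 F [ 0.8 -0.4 -0.7] w 0.085 ff 0.0
```

```bash
python3 -m inch '[{"linear":[0,0,-2],"spin":0},{"linear":[48.5,-49.9,-2],"spin":-88},{"linear":[48.5,-49.9,-2],"spin":-88},{"linear":[48.5,-49.9,-2],"spin":-88},{"linear":[48.5,-49.9,-2],"spin":-88},{"linear":[48.5,-49.9,-2],"spin":-88},{"linear":[48.5,-49.9,-2],"spin":-88},{"linear":[48.5,-49.9,-2],"spin":-88},{"linear":[48.5,-49.9,-2],"spin":-88},{"linear":[48.5,-49.9,-2],"spin":-88},{"linear":[48.5,-49.9,-2],"spin":-88},{"linear":[48.5,-49.9,-2],"spin":-88},{"linear":[48.5,-49.9,-2],"spin":-88},{"linear":[48.5,-49.9,-2],"spin":-88},{"linear":[48.5,-49.9,-2],"spin":-88},{"linear":[48.5,-49.9,-2],"spin":-88}]' 1
python3 - <<'E'
from h import *
go(.4985,.054,.25,108.6)
s=snap('wrist','w1');P=cloud(s);c=s['frame'].astype(int).sum(2)
m=(abs(P[...,2]-.132)<.012)&(c<300);v,u=np.nonzero(m);Q=P[m]
l=cv2.fitLine(Q[:,:2].astype(np.float32),cv2.DIST_HUBER,0,.01,.01).ravel();a=(Q[:,:2]-l[2:])@l[:2]
lo,hi=np.percentile(a,[1,99]);print(len(Q),'mid',l[2:]+l[:2]*(lo+hi)/2,hi-lo,np.degrees(np.arctan2(l[1],l[0])),np.percentile(Q[:,2],[5,50,98]))
E
```

```text
time: 2.1
tcp_pos: [0.4981, 0.0513, 0.2515]
ee_rot: [-180.0, 0.0, 108.5]
contact_force: [-0.7, 0.6, 0.3]
gripper_width: 0.0856
finger_force: 0.0
t 2.1 lin [0.24 0.13 0.15] spin -0.1 F [-0.7  0.6  0.3] w 0.0856 ff 0.0
5009 mid [0.49826636 0.0564125 ] 0.17450080826842518 -71.289505 [0.13292836 0.13727116 0.1393416 ]
```

View pics/w1.png

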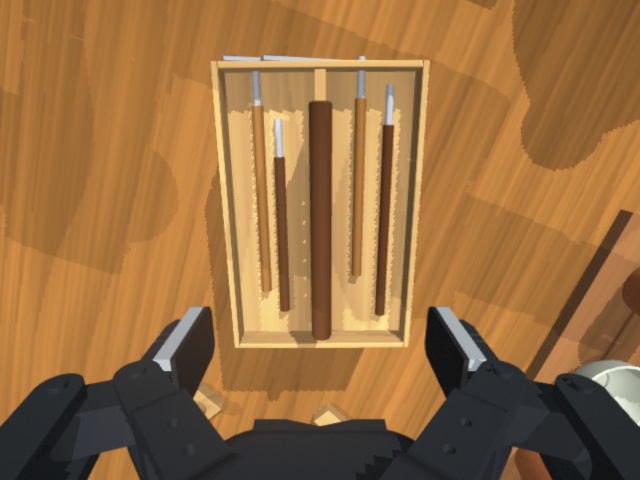

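The wrist view shows the bar vertical at u≈320, centred between the open fingers, with nothing in the way. Next I descend and grip it.

```bash
python3 -m inch '[{"linear":[0.3,0,3],"spin":0},{"linear":[0.3,0,6],"spin":0},{"linear":[0.3,0,9],"spin":0},{"linear":[0.3,0,11.5],"spin":0},{"linear":[0.3,0,13],"spin":0},{"linear":[0.3,0,13.6],"spin":0},{"linear":[0.3,0,13.6],"spin":0}]' 1
python3 -m inch '[{"linear":[0,0,0],"spin":0},{"linear":[0,0,0],"spin":0},{"linear":[0,0,0],"spin":0},{"linear":[0,0,0],"spin":0},{"linear":[0,0,0],"spin":0},{"linear":[0,0,0],"spin":0},{"linear":[0,0,0],"spin":0},{"linear":[0,0,0],"spin":0}]' -1
python3 - <<'E'
from h import *
for q in np.linspace(0,1.92,17):
    dx=11*(np.cos(.349)-np.cos(.349+q));dz=11*(np.sin(.349+q)-np.sin(.349));print(round(q,2),round(dx,2),round(-dz,2))
E
```

```text
time: 3.02
tcp_pos: [0.4977, 0.0554, 0.1156]
ee_rot: [180.0, 0.0, 108.6]
contact_force: [0.4, 0.7, 0.4]
gripper_width: 0.0854
finger_force: 0.0
time: 4.03
tcp_pos: [0.4977, 0.0557, 0.1157]
ee_rot: [180.0, 0.0, 108.6]
contact_force: [-0.8, 0.4, 4.9]
gripper_width: 0.0142
finger_force: 58.4
0.0 0.0 -0.0
0.12 0.52 -1.21
0.24 1.19 -2.35
0.36 1.99 -3.4
0.48 2.91 -4.35
0.6 3.93 -5.18
0.72 5.05 -5.88
0.84 6.24 -6.45
0.96 7.49 -6.86
1.08 8.78 -7.13
1.2 10.1 -7.24
1.32 11.42 -7.19
1.44 12.72 -6.98
1.56 13.99 -6.62
1.68 15.2 -6.1
1.8 16.35 -5.45
1.92 17.41 -4.66
```

```bash
python3 -m inch '[{"linear":[0,0.25,-0.6],"spin":0},{"linear":[0,0.52,-1.21],"spin":0},{"linear":[0,0.85,-1.8],"spin":0},{"linear":[0,1.19,-2.35],"spin":0},{"linear":[0,1.58,-2.9],"spin":0},{"linear":[0,1.99,-3.4],"spin":0},{"linear":[0,2.44,-3.9],"spin":0},{"linear":[0,2.91,-4.35],"spin":0},{"linear":[0,3.41,-4.78],"spin":0},{"linear":[0,3.93,-5.18],"spin":0},{"linear":[0,4.48,-5.55],"spin":0},{"linear":[0,5.05,-5.88],"spin":0},{"linear":[0,5.64,-6.18],"spin":0},{"linear":[0,6.24,-6.45],"spin":0},{"linear":[0,6.86,-6.67],"spin":0},{"linear":[0,7.49,-6.86],"spin":0},{"linear":[0,7.49,-6.86],"spin":0}]'
python3 -c "
from h import *
go(.4977+.0749*np.cos(np.radians(18.7)),.0557+.0749*np.sin(np.radians(18.7)),.1157+.0686,108.6)"
```

```text
time: 6.15
tcp_pos: [0.5699, 0.0803, 0.1848]
ee_rot: [179.8, -0.0, 108.6]
contact_force: [-1.3, 2.1, 0.2]
gripper_width: 0.0138
finger_force: 59.5
t 6.15 lin [-0.02 -0.14  0.05] spin 0.0 F [-1.3  2.1  0.2] w 0.0138 ff 59.5
```

Clean so far, with low forces. I'll continue over the peak to open; the offsets below are relative to q=0.96.

```bash
python3 -m inch '[{"linear":[0,0.64,-0.15],"spin":0},{"linear":[0,1.29,-0.27],"spin":0},{"linear":[0,1.95,-0.34],"spin":0},{"linear":[0,2.61,-0.38],"spin":0},{"linear":[0,3.27,-0.37],"spin":0},{"linear":[0,3.93,-0.33],"spin":0},{"linear":[0,4.58,-0.24],"spin":0},{"linear":[0,5.23,-0.12],"spin":0},{"linear":[0,5.87,0.04],"spin":0},{"linear":[0,6.5,0.24],"spin":0},{"linear":[0,7.1,0.48],"spin":0},{"linear":[0,7.71,0.76],"spin":0},{"linear":[0,8.3,1.07],"spin":0},{"linear":[0,8.86,1.41],"spin":0},{"linear":[0,9.4,1.8],"spin":0},{"linear":[0,9.8,2.1],"spin":0},{"linear":[0,9.85,2.15],"spin":0},{"linear":[0,9.85,2.15],"spin":0}]'
```

```text
time: 8.4
tcp_pos: [0.6625, 0.1117, 0.1625]
ee_rot: [179.9, -0.0, 108.6]
contact_force: [0.4, 5.1, 3.2]
gripper_width: 0.0139
finger_force: 59.7
```

```bash
python3 -m inch '[{"linear":[0,0,0],"spin":0},{"linear":[0,0,0],"spin":0},{"linear":[0,0,0],"spin":0},{"linear":[0,0,0],"spin":0},{"linear":[0,0,0],"spin":0},{"linear":[0,0,0],"spin":0},{"linear":[0,0,0],"spin":0}]' 1; python3 -m inch '[{"linear":[0,0,-3],"spin":0},{"linear":[0,0,-6],"spin":0},{"linear":[0,0,-9],"spin":0},{"linear":[0,0,-9],"spin":0}]'; python3 - <<'E'
from h import *
s=snap('top','top1')
P=cloud(s);Q=P.reshape(-1,3);m=(abs(Q[:,2]-.151)<.006)&(Q[:,0]<.8)&(Q[:,0]>.5)&(Q[:,1]>-.1)&(Q[:,1]<.3)
print(cv2.minAreaRect(Q[m][:,:2].astype(np.float32)))
go(.432,-.249,.22,108.6)
E
```

```text
time: 9.28
tcp_pos: [0.6617, 0.111, 0.1625]
ee_rot: [180.0, 0.0, 108.6]
contact_force: [-0.1, -0.6, -0.1]
gripper_width: 0.0856
finger_force: 0.0
time: 9.78
tcp_pos: [0.6639, 0.1112, 0.2564]
ee_rot: [179.6, 0.1, 108.6]
contact_force: [0.3, -0.6, -0.9]
gripper_width: 0.0853
finger_force: 0.0
((0.6628718376159668, 0.1100596934556961), (0.16301634907722473, 0.24118316173553467), 18.932527542114258)
t 9.82 lin [-26.77 -33.34   3.37] spin 0.0 F [ 0.7  0.  -0.8] w 0.0855 ff 0.0
```

View pics/top1.png

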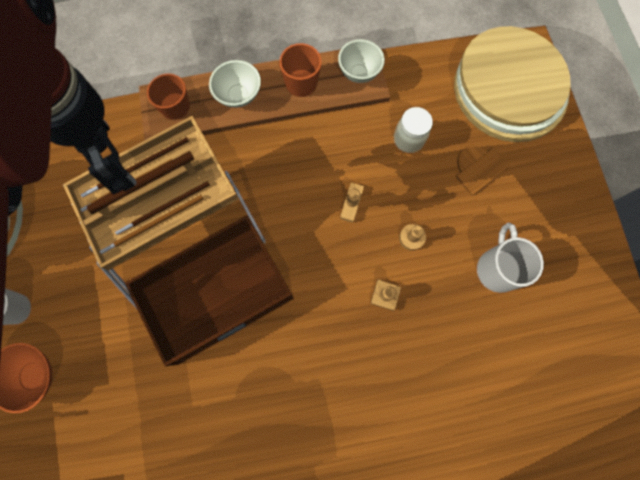

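The tray is open with its rim at (65–235, 118–268), the compartment at (130–290, 225–363) is uncovered, and the stamps have not moved. Next I go over the square stamp.

```bash
python3 -m inch '[{"linear":[-26.8,-33.3,0],"spin":0},{"linear":[-26.8,-33.3,0],"spin":0},{"linear":[-26.8,-33.3,0],"spin":0},{"linear":[-26.8,-33.3,0],"spin":0},{"linear":[-26.8,-33.3,0],"spin":0},{"linear":[-26.8,-33.3,0],"spin":0},{"linear":[-26.8,-33.3,3.4],"spin":0},{"linear":[-26.8,-33.3,3.4],"spin":0},{"linear":[-26.8,-33.3,3.4],"spin":0},{"linear":[-26.8,-33.3,3.4],"spin":0}]'
python3 - <<'E'
from h import *
s=snap('wrist','w2');P=cloud(s);Q=P.reshape(-1,3)
n=(np.hypot(Q[:,0]-.432,Q[:,1]+.249)<.045)
for lo,hi in ((.052,.066),(.01,.022)):
    f=Q[n&(Q[:,2]>lo)&(Q[:,2]<hi)];print(len(f),np.median(f,0) if len(f) else 0,cv2.minAreaRect(f[:,:2].astype(np.float32)) if len(f)>5 else '')
go(.432,-.249,.028,108.6)
E
```

```text
time: 11.08
tcp_pos: [0.4326, -0.2484, 0.2187]
ee_rot: [180.0, 0.0, 108.7]
contact_force: [0.3, 0.2, -0.1]
gripper_width: 0.0855
finger_force: 0.0
224 [ 0.43294394 -0.24472938  0.05457186] ((0.4343779683113098, -0.24865759909152985), (0.022526640444993973, 0.022765405476093292), 18.412092208862305)
1655 [ 0.43401383 -0.2472449   0.01462738] ((0.434320330619812, -0.24885426461696625), (0.044279735535383224, 0.04405267909169197), 60.70106887817383)
t 11.12 lin [-0.03 -0.09 19.09] spin 0.1 F [-0.7  0.4 -0.9] w 0.0853 ff 0.0
```

View pics/w2.png

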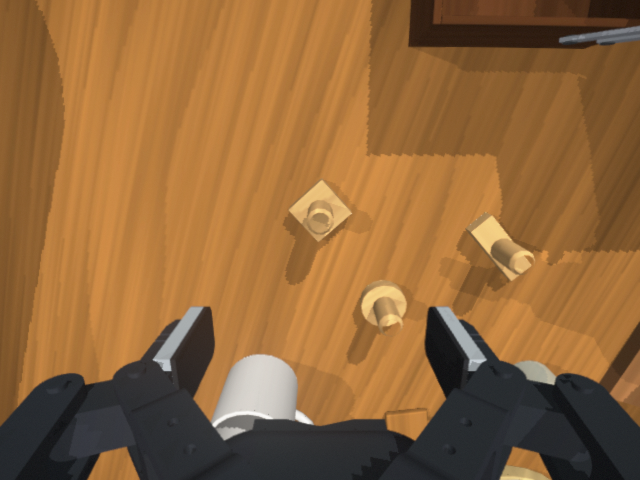

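The wrist view shows the square foot at (320,211) with its handle between the finger lines, and the other two stamps clear of the fingers. I descend and grip.

```bash
python3 -m inch '[{"linear":[-0.1,0.15,4],"spin":0},{"linear":[-0.1,0.15,8],"spin":0},{"linear":[-0.1,0.15,12],"spin":0},{"linear":[-0.1,0.15,15],"spin":0},{"linear":[-0.1,0.15,17.5],"spin":0},{"linear":[-0.1,0.15,18.7],"spin":0},{"linear":[-0.1,0.15,19.1],"spin":0},{"linear":[-0.1,0.15,19.1],"spin":0}]' 1
python3 -m inch '[{"linear":[0,0,0],"spin":0},{"linear":[0,0,0],"spin":0},{"linear":[0,0,0],"spin":0},{"linear":[0,0,0],"spin":0},{"linear":[0,0,0],"spin":0},{"linear":[0,0,0],"spin":0},{"linear":[0,0,0],"spin":0},{"linear":[0,0,0],"spin":0}]' -1
python3 -m inch '[{"linear":[0,0,-3],"spin":0},{"linear":[0,0,-8],"spin":0},{"linear":[0,0,-13],"spin":0},{"linear":[0,0,-15],"spin":0},{"linear":[0,0,-15],"spin":0}]'
python3 -c "
from h import *
go(.489,.0515,.178,108.6)"
```

```text
time: 12.12
tcp_pos: [0.4342, -0.25, 0.0281]
ee_rot: [180.0, 0.1, 108.6]
contact_force: [0.1, -0.3, 0.7]
gripper_width: 0.0853
finger_force: 0.0
time: 13.12
tcp_pos: [0.4339, -0.2502, 0.028]
ee_rot: [180.0, 0.1, 108.6]
contact_force: [0.7, 0.7, 5.4]
gripper_width: 0.0224
finger_force: 59.2
time: 13.75
tcp_pos: [0.4342, -0.2503, 0.1787]
ee_rot: [179.9, 0.2, 108.6]
contact_force: [-0.5, 0.2, -2.2]
gripper_width: 0.022
finger_force: 58.8
t 13.75 lin [26.85 14.83  0.07] spin 0.0 F [-0.5  0.2 -2.2] w 0.022 ff 58.8
```

```bash
python3 -m inch '[{"linear":[26.85,14.8,0],"spin":0},{"linear":[26.85,14.8,0],"spin":0},{"linear":[26.85,14.8,0],"spin":0},{"linear":[26.85,14.8,0],"spin":0},{"linear":[26.85,14.8,0],"spin":0},{"linear":[26.85,14.8,0],"spin":0},{"linear":[26.85,14.8,0],"spin":0},{"linear":[26.85,14.8,0],"spin":0}]'
python3 -c "
from h import *
go(.489,.0515,.034,108.6);s=snap('wrist','w3')"
```

```text
time: 14.75
tcp_pos: [0.4872, 0.0507, 0.1763]
ee_rot: [-179.9, -0.0, 108.5]
contact_force: [0.3, -1.3, -0.5]
gripper_width: 0.0223
finger_force: 58.9
t 14.75 lin [1.000e-02 2.000e-01 1.423e+01] spin -0.1 F [ 0.3 -1.3 -0.5] w 0.0223 ff 58.9
```

View pics/w3.png

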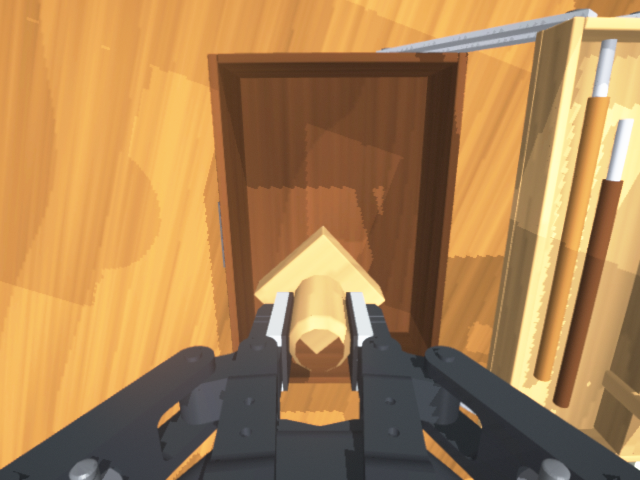

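The stamp is held upright (handle at (320,320)), over the open compartment (210–465 wide). The tray edge is well to the right at u≈530. I lower it.

```bash
python3 -m inch '[{"linear":[0,0,3],"spin":0},{"linear":[0,0,6],"spin":0},{"linear":[0,0,9],"spin":0},{"linear":[0,0,11.5],"spin":0},{"linear":[0,0,13],"spin":0},{"linear":[0,0,13.7],"spin":0},{"linear":[0,0,14],"spin":0},{"linear":[0,0,14],"spin":0},{"linear":[0,0,14],"spin":0}]'
python3 -c "
from h import *
go(.489,.0515,.034,108.6)"
```

```text
time: 15.92
tcp_pos: [0.4888, 0.052, 0.0382]
ee_rot: [179.9, 0.0, 108.6]
contact_force: [0.1, 0.4, 0.4]
gripper_width: 0.0224
finger_force: 58.9
t 15.93 lin [-0.06  0.01  0.42] spin 0.0 F [0.1 0.4 0.4] w 0.0224 ff 58.9
```

```bash
python3 -m inch '[{"linear":[0,0,0.15],"spin":0},{"linear":[0,0,0.3],"spin":0},{"linear":[0,0,0.38],"spin":0},{"linear":[0,0,0.38],"spin":0},{"linear":[0,0,0.38],"spin":0}]'

```

```text
time: 16.55
tcp_pos: [0.488, 0.052, 0.034]
ee_rot: [-180.0, -0.0, 108.6]
contact_force: [-2.4, -0.5, 5.1]
gripper_width: 0.0222
finger_force: 59.4
```

It has touched down. I open part-way and withdraw straight up.

```bash
python3 -m inch '[{"linear":[0,0,0],"spin":0},{"linear":[0,0,0],"spin":0},{"linear":[0,0,0],"spin":0},{"linear":[0,0,0],"spin":0},{"linear":[0,0,0],"spin":0},{"linear":[0,0,0],"spin":0}]' 0.2
python3 -m inch '[{"linear":[0,0,-2],"spin":0},{"linear":[0,0,-5],"spin":0},{"linear":[0,0,-10],"spin":0},{"linear":[0,0,-15],"spin":0},{"linear":[0,0,-20],"spin":0},{"linear":[0,0,-22.5],"spin":0},{"linear":[0,0,-22.5],"spin":0}]'
python3 - <<'E'
from h import *
s=snap('wrist','w4');P=cloud(s);Q=P.reshape(-1,3)
f=Q[(np.hypot(Q[:,0]-.488,Q[:,1]-.052)<.045)&(Q[:,2]>.05)&(Q[:,2]<.075)]
print(len(f),np.median(f,0),np.percentile(f[:,2],95),cv2.minAreaRect(f[:,:2].astype(np.float32)))
go(.6622,.1114,.2564,108.6)
E
```

```text
time: 17.3
tcp_pos: [0.488, 0.0519, 0.0336]
ee_rot: [-180.0, 0.0, 108.6]
contact_force: [1.0, 0.6, 0.3]
gripper_width: 0.0516
finger_force: 0.0
time: 18.18
tcp_pos: [0.4897, 0.0519, 0.2614]
ee_rot: [179.7, 0.1, 108.6]
contact_force: [0.2, 0.4, -0.3]
gripper_width: 0.0511
finger_force: 0.0
229 [0.48711727 0.05785195 0.06038608] 0.06266515596946394 ((0.48850083351135254, 0.053425006568431854), (0.02231164090335369, 0.022488638758659363), 18.90890121459961)
t 18.23 lin [ 0.08 18.38  0.26] spin 0.0 F [-0.1 -0.9 -0.5] w 0.051 ff 0.0
```

View pics/w4.png

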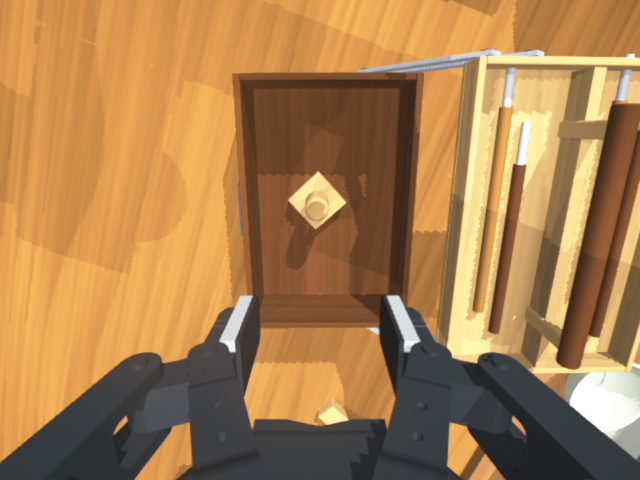

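The stamp stands upright at (317,202) in the compartment and is clear of the walls. I return to the bar.

```bash
python3 -m inch '[{"linear":[0,6,0],"spin":0},{"linear":[0,12,0],"spin":0},{"linear":[0,18.3,0],"spin":0},{"linear":[0,18.3,0],"spin":0},{"linear":[0,18.3,0],"spin":0},{"linear":[0,18.3,0],"spin":0}]' 1
python3 -c "
from h import *
go(.6617,.1112,.1625,108.6)"
```

```text
time: 18.98
tcp_pos: [0.66, 0.11, 0.2584]
ee_rot: [-179.9, -0.0, 108.6]
contact_force: [0.1, -1.4, 0.7]
gripper_width: 0.0853
finger_force: 0.0
t 18.98 lin [0.06 0.2  9.59] spin -0.0 F [ 0.1 -1.4  0.7] w 0.0853 ff 0.0
```

```bash
python3 -m inch '[{"linear":[0,0.1,3],"spin":0},{"linear":[0,0.1,6],"spin":0},{"linear":[0,0.1,8.5],"spin":0},{"linear":[0,0.1,9.5],"spin":0},{"linear":[0,0.1,9.6],"spin":0},{"linear":[0,0.1,9.6],"spin":0}]' 1
python3 -m inch '[{"linear":[0,0,0],"spin":0},{"linear":[0,0,0],"spin":0},{"linear":[0,0,0],"spin":0},{"linear":[0,0,0],"spin":0},{"linear":[0,0,0],"spin":0},{"linear":[0,0,0],"spin":0},{"linear":[0,0,0],"spin":0},{"linear":[0,0,0],"spin":0}]' -1
python3 - <<'E'
for i in range(0,33):
    import numpy as np
    q=1.92*(1-i/32);print((round(11*(np.cos(2.269)-np.cos(.349+q)),2),round(-11*(np.sin(.349+q)-np.sin(2.269)),2)),end=' ')
E
```

```text
time: 19.73
tcp_pos: [0.6631, 0.1107, 0.1645]
ee_rot: [179.8, 0.0, 108.6]
contact_force: [1.2, 0.6, 0.6]
gripper_width: 0.0854
finger_force: 0.0
time: 20.72
tcp_pos: [0.6628, 0.1109, 0.1629]
ee_rot: [179.9, 0.0, 108.6]
contact_force: [2.3, 1.1, 1.1]
gripper_width: 0.0138
finger_force: 58.5
(np.float64(0.0), np.float64(-0.0)) (np.float64(-0.52), np.float64(-0.41)) (np.float64(-1.06), np.float64(-0.79)) (np.float64(-1.62), np.float64(-1.13)) (np.float64(-2.21), np.float64(-1.44)) (np.float64(-2.81), np.float64(-1.71)) (np.float64(-3.42), np.float64(-1.95)) (np.float64(-4.05), np.float64(-2.15)) (np.float64(-4.69), np.float64(-2.31)) (np.float64(-5.34), np.float64(-2.44)) (np.float64(-5.99), np.float64(-2.52)) (np.float64(-6.65), np.float64(-2.57)) (np.float64(-7.31), np.float64(-2.57)) (np.float64(-7.97), np.float64(-2.54)) (np.float64(-8.63), np.float64(-2.46)) (np.float64(-9.28), np.float64(-2.35)) (np.float64(-9.92), np.float64(-2.2)) (np.float64(-10.55), np.float64(-2.01)) (np.float64(-11.17), np.float64(-1.78)) (np.float64(-11.77), np.float64(-1.52)) (np.float64(-12.36), np.float64(-1.22)) (np.float64(-12.93), np.float64(-0.88)) (np.float64(-13.48), np.float64(-0.52)) (np.float64(-14.0), np.float64(-0.11)) (np.float64(-14.5), np.float64(0.32)) (np.float64(-14.98), np.float64(0.78)) (np.float64(-15.42), np.float64(1.26)) (np.float64(-15.83), np.float64(1.78)) (np.float64(-16.22), np.float64(2.32)) (np.float64(-16.57), np.float64(2.87)) (np.float64(-16.88), np.float64(3.45)) (np.float64(-17.16), np.float64(4.05)) (np.float64(-17.41), np.float64(4.66))
```

```bash
python3 -m inch '[{"linear":[0,-0.52,-0.41],"spin":0},{"linear":[0,-1.06,-0.79],"spin":0},{"linear":[0,-1.62,-1.13],"spin":0},{"linear":[0,-2.21,-1.44],"spin":0},{"linear":[0,-2.81,-1.71],"spin":0},{"linear":[0,-3.42,-1.95],"spin":0},{"linear":[0,-4.05,-2.15],"spin":0},{"linear":[0,-4.69,-2.31],"spin":0},{"linear":[0,-5.34,-2.44],"spin":0},{"linear":[0,-5.99,-2.52],"spin":0},{"linear":[0,-6.65,-2.57],"spin":0},{"linear":[0,-7.31,-2.57],"spin":0},{"linear":[0,-7.97,-2.54],"spin":0},{"linear":[0,-8.63,-2.46],"spin":0},{"linear":[0,-9.28,-2.35],"spin":0},{"linear":[0,-9.92,-2.2],"spin":0},{"linear":[0,-9.92,-2.2],"spin":0}]'
```

```text
time: 22.85
tcp_pos: [0.5666, 0.0782, 0.1841]
ee_rot: [-179.8, 0.0, 108.6]
contact_force: [-1.6, -4.0, 5.8]
gripper_width: 0.0138
finger_force: 59.3
```

```bash
python3 -m inch '[{"linear":[0,-0.63,0.19],"spin":0},{"linear":[0,-1.25,0.42],"spin":0},{"linear":[0,-1.85,0.68],"spin":0},{"linear":[0,-2.44,0.98],"spin":0},{"linear":[0,-3.01,1.32],"spin":0},{"linear":[0,-3.56,1.68],"spin":0},{"linear":[0,-4.08,2.09],"spin":0},{"linear":[0,-4.58,2.52],"spin":0},{"linear":[0,-5.06,2.98],"spin":0},{"linear":[0,-5.5,3.46],"spin":0},{"linear":[0,-5.91,3.98],"spin":0},{"linear":[0,-6.3,4.52],"spin":0},{"linear":[0,-6.65,5.07],"spin":0},{"linear":[0,-6.96,5.65],"spin":0},{"linear":[0,-7.24,6.25],"spin":0},{"linear":[0,-7.49,6.8],"spin":0},{"linear":[0,-7.49,6.86],"spin":0},{"linear":[0,-7.49,6.86],"spin":0}]'
```

```text
time: 25.1
tcp_pos: [0.498, 0.0548, 0.1161]
ee_rot: [179.9, 0.1, 108.6]
contact_force: [1.0, -4.5, 3.0]
gripper_width: 0.0142
finger_force: 59.2
```

```bash
python3 -m inch '[{"linear":[0,0,0.05],"spin":0},{"linear":[0,0,0.05],"spin":0},{"linear":[0,0,0],"spin":0}]'
python3 -m inch '[{"linear":[0,0,0],"spin":0},{"linear":[0,0,0],"spin":0},{"linear":[0,0,0],"spin":0},{"linear":[0,0,0],"spin":0},{"linear":[0,0,0],"spin":0},{"linear":[0,0,0],"spin":0},{"linear":[0,0,0],"spin":0}]' 1
python3 -m inch '[{"linear":[0,0,-3],"spin":0},{"linear":[0,0,-6],"spin":0},{"linear":[0,0,-10],"spin":0},{"linear":[0,0,-14],"spin":0},{"linear":[0,0,-16],"spin":0},{"linear":[0,0,-16],"spin":0},{"linear":[0,0,-16],"spin":0},{"linear":[0,0,-16],"spin":0},{"linear":[0,0,-16],"spin":0},{"linear":[0,0,-16],"spin":0}]'
python3 - <<'E'
from h import *
s=snap('wrist','w5')
for s in (load('w1'),s):
    P=cloud(s);c=s['frame'].astype(int).sum(2)
    m=(abs(P[...,2]-.132)<.012)&(c<300);Q=P[m]
    Z=P[(abs(P[...,2]-.104)<.006)]
    print(np.median(Q,0),np.percentile(Q[:,2],[50,98]),cv2.minAreaRect(Z[:,:2].astype(np.float32)),np.median(Z[:,2]))
E
```

```text
time: 25.48
tcp_pos: [0.498, 0.0549, 0.1161]
ee_rot: [179.9, 0.1, 108.6]
contact_force: [2.4, -3.9, 0.7]
gripper_width: 0.0141
finger_force: 59.1
time: 26.35
tcp_pos: [0.4974, 0.0551, 0.116]
ee_rot: [180.0, -0.0, 108.6]
contact_force: [0.1, 0.5, -0.5]
gripper_width: 0.0856
finger_force: 0.0
time: 27.6
tcp_pos: [0.4971, 0.0551, 0.2754]
ee_rot: [-179.9, -0.0, 108.6]
contact_force: [0.1, 0.2, 0.4]
gripper_width: 0.0853
finger_force: 0.0
[0.49417399 0.06907263 0.13727116] [0.13727116 0.1393416 ] ((0.49873119592666626, 0.05527281016111374), (0.160769522190094, 0.24105891585350037), 18.79449462890625) 0.10234788943168072
[0.49432367 0.06806926 0.13727786] [0.13727786 0.13943995] ((0.49891597032546997, 0.055133141577243805), (0.16087162494659424, 0.2412998378276825), 18.892520904541016) 0.10234154856230801
```

View pics/w5.png

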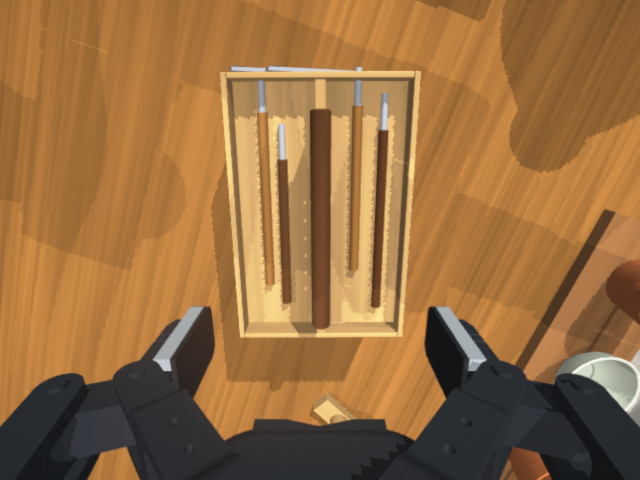

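The tray is fully shut: the rim at (222–420, 72–337) and the bar height match the first look, and the robot is clear of it.

```bash
python3 -c "
from cell import job
print(job.close_job())"
```

```text
the job is handed in; nothing more can be done
None
```

The square-footed stamp stands upright in the compartment, the tray is fully shut over it and the arm is clear; I handed the job in at about 28 s, and no verdict was returned.

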